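# Set the desk clock to ten past ten

### The arm

A 6-joint arm with a two-finger parallel gripper is mounted at the origin on the work surface. World frame = base frame: x ahead of the robot, y to its left, z up, the work surface at z = 0. Lengths are in m, angles in rad, forces in N, time in s.
With the tool pointing down it reaches from about 0.35 to 0.975 m from the base axis. Payload 4.9 kg.
Tool frame: the origin (TCP) lies at the very end of the fingers, on their centre line; the grasp point (between the pads) lies 19 mm behind it (bot.grip_point_offset is the distance from the TCP to the grasp point, in m); z points along the fingers, y is the direction in which the jaws open and shut (so a half turn about z gives the same grasp; the last joint's range is limited). The gripper opens to 85 mm and grips with 20 to 120 N. Pads are 22 mm wide; open, the fingers measure 114 mm over their backs; the gripper's body (76 mm by 85 mm) begins 54 mm behind the grasp point. The pads swing forward as they close: fully open they stand 13 mm farther back than shut.
Start: joints at [1.14, 0.053, 1.613, -0, 1.476, -0.119], TCP at [0.192, 0.595, 0.231] pointing down, gripper open.
Joint ranges: [-3.01, 3.01], [-1.01, 2.22], [0.06, 2.58], [-1.02, 4.17], [0.09, 2.62], [-3.14, 3.14]. Speed limits (rad/s): [2.57, 2.57, 3.14, 3.14, 3.14, 3.14].

### API

Orientations are given as a unit quaternion [w, x, y, z].
In Python, from plant import bot gives the robot as it stands. Calls block until the motion is done:
- bot.move_pose(position, orientation): joint-space move of the TCP to a pose.
- bot.move_l(position, ori=None, speed=0.15, threshold=None): straight line of the TCP; ori=None keeps the orientation; speed is the mean speed in m/s. With threshold (N) it stops when the force on the tool has changed by that much, and returns True; else False.
- bot.move_joints(angles): joint-space move.
- bot.grip(opening): opening from 0.0 (shut) to 1.0 (fully open); the grip force is fixed at half the most; returns when the fingers have stopped.
- bot.hold(seconds).
- bot.inverse_kinematics(position, orientation): joint angles nearest the present ones, or None.
- bot.sense(): the state.
- bot.grab_frame(name): name is "side" or "top"; returns a dict with "color" (384x512x3 uint8, red, green, blue), "fx", "fy", "cx", "cy" (pixels), "dist_coeffs" ([k1, k2, p1, p2, k3] as OpenCV has them; the pictures are not rectified), "xyz" and "orientation" of the camera in the world. Camera axes: x right, y down, z forward; pixel columns grow to the right and rows downward; lengths in m; the calibration is good to about 2 mm. A picture is of the moment at which its call begins. There is no depth.
A pose or a line that the arm cannot do raises bot.Unreachable and nothing moves.
- bot.sign_off(): hands the job in, once; it reports no verdict.
Trained networks look in the newest picture that a camera, given by its name, has taken for a name from the list of things; names that differ only in an ending like _2 or _b are one class to them, and where a whole thing is asked for, a point or a joint stands for the part that bears it (a point fixed in the world has none). Each returns a list of dicts, best first, with "p" (0 to 1); they miss things now and then, are a little off and sometimes report something else, mostly with a low value. They report only what shows in the picture. A call takes as long as a camera call.
- bot.look_for(camera, query): "at" ([x, y, z] in m, in world coordinates, good to about 4 mm: the middle of the surface that is visible of it).
The state is a dict: "time_s": time; "joint_pos": joint angles; "joint_velocities": joint speeds; "effort": joint torques, N m; "ee_pos": TCP position; "orientation": TCP orientation; "contact_force": force on the tool from outside, world axes, zero at the start; "wrist_torque": the same for the moment, N m; "finger_gap": opening from 0.0 (shut) to 1.0 (fully open).
Only numpy, scipy, OpenCV 4.12 (cv2) and the standard library are available. Lean on these libraries where they do the work, as an engineer would, in place of code of your own. Each camera call takes 0.05 s, during which the arm holds its last target.

### The job

The desk clock on the table is some minutes slow: set it to ten past ten. Pull the crown on its top up to unlock it, turn it until the minute hand stands at the ten-minute mark (where the 2 would be), then gently press the crown back down, feeling for its teeth to mesh, until it is fully home and locked again. Never force the crown down or round, and leave the things around the clock where they are.

Things in the scene. Friction and masses are not known exactly. Their poses are not given: they have to be found in the camera images.
- clock: Round desk clock, heavy, fixed in place: upright metal case (150 mm diameter, 40 mm deep) on a marble foot (90 x 200 x 22 mm). Origin: centre of the foot's underside. x points out of the ivory dial (away from the robot), y to 3 o'clock, z up. The case ends 181 mm above the table; a neck (25 mm diameter), the collar and the crown stand on it, all on the clock's z axis.
- collar: Fixed steel ring, 32 mm diameter, on the neck, 199 to 206 mm above the table, with upright square teeth (3.5 mm tall) all round its rim, between which the crown's teeth drop. Origin as clock. The teeth strip if crown and collar are pressed on each other too hard, down or round: 25 N is the limit.
- crown: Knurled crown, 37 mm diameter, 20 mm tall, axis vertical. Origin: on the axis, where its underside is when home, 210 mm above the table (it turns but does not rise). Teeth (3.5 mm) hang below it: home, they mesh and it cannot turn; pulled up over 3.5 mm it turns endlessly. Pressed down, they mostly land on teeth; it drops in after a turn of under 10 degrees either way (play 1.3 degrees).
- crown_mid (a point): Centre of the crown, half-way up (10 mm above its underside, 220 mm above the table when home); rises with it. There is nothing wider than the 32 mm collar for 39 mm below this point.
- crown_pull (a joint): How far the crown is pulled up, in m: 0 fully home, about 0.003 teeth standing on teeth, 0.007 at its upper stop. It slides stiffly (about 4 N) and stays where it is left.
- dial_centre (a point): Centre of the dial, 106 mm above the table, on the hands' axis.
- minute_tip (a point): Point near the tip of the long thin black minute hand, 56 mm from the hands' axis. Starts between five and thirteen minutes before the ten-minute mark. Turning the crown clockwise seen from above moves the hands forward, one full turn is 30 minutes (the hand turns half as far as the crown). The hands lie behind glass that is not drawn.
- ten_mark (a point): Point on the dial in the direction of the ten-minute mark (60 degrees clockwise from the top, seen from the dial's side), 56 mm from the hands' axis: the minute hand's point lies here at ten past. One minute is 5.9 mm along this circle.
- coasters: Stack of four cork coasters, 96 mm across, 32 mm high, beside the clock; leave alone. Origin: centre of its underside.
- mug: White mug, 82 mm across, 92 mm high, handle to its +y, in front of the dial; leave alone. Origin: centre of its underside.
- book: Closed book, 200 x 135 x 22 mm, in front of the dial; leave alone. Origin: centre of its underside.
- glasses_case: Brown glasses case, 160 x 60 x 38 mm, behind the clock; leave alone. Origin: centre of its underside.

How it is judged:
On the way, in this order (a step that is already met when the one before it is completed fails the run):
1. the crown is pulled up, clear of the collar's teeth (value of joint crown_pull above 0.005 m), for 0.2 s.
2. the minute hand is brought to within two and a half minutes of the ten-minute mark with the crown still up (value of joint crown_pull above 0.0028 m and distance between minute_tip and ten_mark below 0.0147 m), for 0.2 s.
At the end, for the whole second after the job is handed in: The crown is fully home (less than 1.2 mm proud), its teeth meshed with the collar's, and the minute hand stands within two minutes (11.7 mm at the hand's point) of the ten-minute mark (value of joint crown_pull below 0.0012 m and distance between minute_tip and ten_mark below 0.0117 m); the robot touches nothing.
It fails at once if the crown pressed or twisted against the collar with more than 25 N (contact force between crown and collar above 25 N).
It fails at once if the coasters, mug, book or glasses case by the clock moved by more than 20 mm (distance of any of coasters, mug, book, glasses_case from where it was at the start of the episode above 0.02 m).
It also fails if it takes over 54 s, if anything falls off the work surface, if the arm or the gripper's body presses on something with over 40 N, if the wrist force passes 120 N, or if a joint passes its speed limit or range.

## Working session

There is one attempt and no reset: what is moved stays moved. The work goes in short steps, each a Python script; the robot and the scene stay as the last script left them, time stands still between calls to the robot, and variables do not carry over. Pictures are saved under pics/ and viewed, and the job is handed in when it is done.

```bash
ls; mkdir -p pics; python3 - <<'E'
from plant import bot
import cv2,numpy as np
for n in("side","top"):
    f=bot.grab_frame(n); cv2.imwrite(f"pics/a_{n}.png",f["color"][:,:,::-1])
    print(n,f["xyz"],f["orientation"],f["fx"],f["dist_coeffs"])
    for q in("clock","collar","crown","crown_mid","dial_centre","minute_tip","ten_mark","coasters","mug","book","glasses_case"):
        print(q,[(np.round(d["at"],3).tolist(),round(d["p"],2)) for d in bot.look_for(n,q)[:2]])
s=bot.sense();print(s)
E
```

```text
pics
side [ 0.45473207 -0.70516032  0.6443381 ] [-0.4534381   0.88340224 -0.10777045  0.04878415] 375.88393881943455 [-0.02709498  0.          0.          0.          0.        ]
clock [([0.493, -0.009, 0.079], 0.67)]
collar [([0.493, 0.029, 0.2], 0.4)]
crown [([0.492, 0.036, 0.228], 0.51)]
crown_mid [([0.495, 0.027, 0.226], 0.63)]
dial_centre [([0.495, -0.006, 0.081], 0.94)]
minute_tip [([0.492, -0.008, 0.085], 0.38)]
ten_mark [([0.492, -0.006, 0.084], 0.61)]
coasters [([0.451, -0.158, 0.03], 0.93)]
mug [([0.612, -0.14, 0.057], 0.91)]
book [([0.717, 0.058, 0.025], 0.78)]
glasses_case [([0.391, 0.018, 0.038], 0.56), ([0.45, -0.16, 0.034], 0.35)]
top [ 0.56317059 -0.0296559   1.08553494] [-0.00333438 -0.70052574  0.71328231 -0.02192985] 399.4665214793806 [0.00190121 0.         0.         0.         0.        ]
clock [([0.499, 0.036, 0.108], 0.81)]
collar [([0.504, 0.034, 0.11], 0.27)]
crown [([0.492, 0.04, 0.229], 0.65)]
crown_mid [([0.494, 0.044, 0.232], 0.65)]
dial_centre [([0.501, 0.031, 0.11], 0.71)]
minute_tip [([0.45, -0.14, 0.032], 0.5)]
ten_mark [([0.505, 0.034, 0.111], 0.75)]
[... 238 characters left out ...]
 'joint_pos': array([ 1.13999443e+00,  5.26742125e-02,  1.61290198e+00, -1.41478088e-05,
        1.47598663e+00, -1.18986819e-01]), 'joint_velocities': array([ 9.87465445e-04,  6.32749889e-04, -5.45904106e-04, -3.53519232e-05,
       -1.66012908e-03, -1.81855273e-03]), 'effort': array([ 7.82497482e-04, -3.93683839e+01, -3.70465279e+01, -1.24687481e-04,
        2.40858135e-04, -2.32998627e-05]), 'ee_pos': array([0.1917304 , 0.59484803, 0.23131839]), 'orientation': array([1.08255734e-05, 1.55276034e-01, 9.87871122e-01, 1.24407040e-05]), 'contact_force': array([0.24672826, 0.04202029, 0.19455785]), 'wrist_torque': array([-0.07066591,  0.02294569, -0.01085153]), 'finger_gap': 0.9977951790371863}
```

View pics/a_side.png

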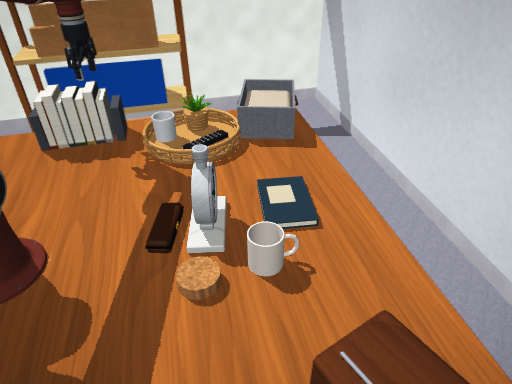

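View pics/a_top.png

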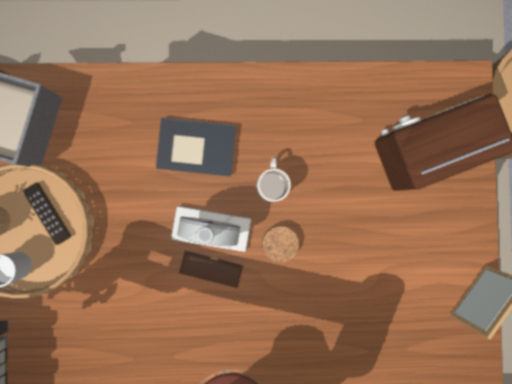

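```bash
python3 - <<'E'
import cv2
a=cv2.imread("pics/a_side.png")[140:260,170:240];b=cv2.imread("pics/a_top.png")[195:265,160:260]
cv2.imwrite("pics/b1.png",cv2.resize(a,None,fx=5,fy=5,interpolation=cv2.INTER_CUBIC))
cv2.imwrite("pics/b2.png",cv2.resize(b,None,fx=8,fy=8,interpolation=cv2.INTER_CUBIC))
E
```

```text
(no output)
```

View pics/b1.png

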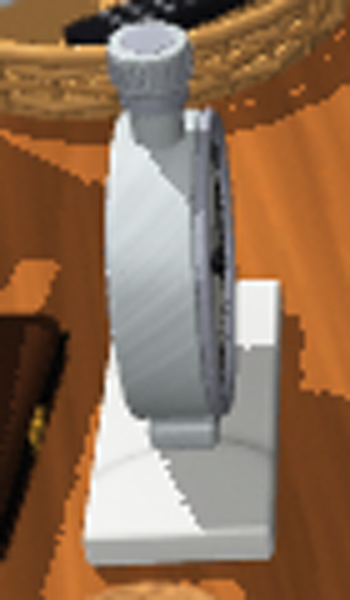

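View pics/b2.png

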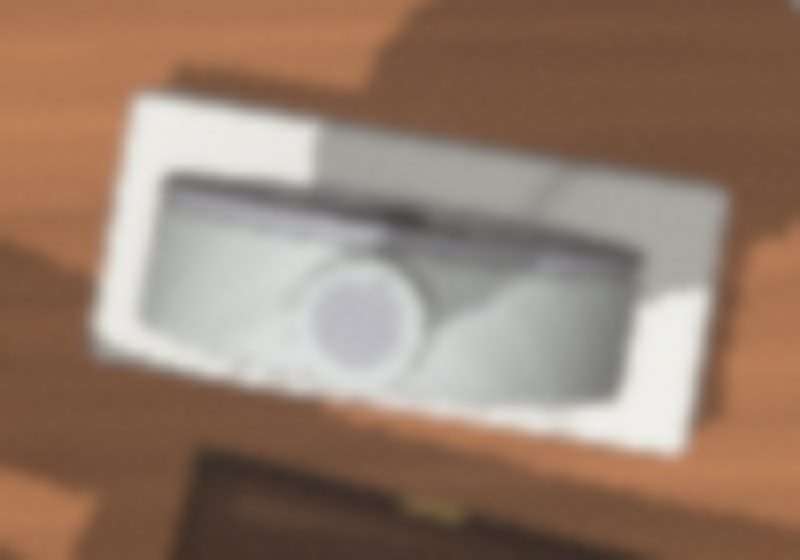

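```bash
cat > h.py <<'E'
import numpy as np,cv2,pickle
from scipy.spatial.transform import Rotation as R
def cam(f):
    q=np.array(f["orientation"]); Rm=R.from_quat(q[[1,2,3,0]]).as_matrix()
    K=np.array([[f["fx"],0,f["cx"]],[0,f["fy"],f["cy"]],[0,0,1.]])
    return K,np.array(f["dist_coeffs"]),Rm.T,-Rm.T@np.array(f["xyz"])
def proj(f,P):
    K,d,r,t=cam(f); return cv2.projectPoints(np.atleast_2d(np.array(P,float)),cv2.Rodrigues(r)[0],t,K,d)[0][:,0]
def ray(f,uv,z):
    K,d,r,t=cam(f); p=cv2.undistortPoints(np.array(uv,float).reshape(-1,1,2),K,d)[:,0]
    w=np.c_[p,np.ones(len(p))]@r; c=-r.T@t
    return c+w*((z-c[2])/w[:,2])[:,None]
E
python3 - <<'E'
from plant import bot
from h import *
f={n:bot.grab_frame(n) for n in("side","top")}
pickle.dump(f,open("f0.pkl","wb"))
t=np.array([[130,92],[730,190],[690,455],[92,350]])/8+[160,195]-.5+1/16
c=ray(f["top"],t,0.022); print(c, c.mean(0))
e=[c[0]-c[1],c[3]-c[2],c[0]-c[3],c[1]-c[2]]
print([(np.linalg.norm(v),np.degrees(np.arctan2(v[1],v[0]))) for v in e])
print("crown top",ray(f["top"],np.array([[360,320]])/8+[160,195]-.44,0.23))
print("crown top side",ray(f["side"],np.array([[150,40]])/5+[170,140]-.4,0.23))
s=np.array([[86,542],[275,538],[280,280]])/5+[170,140]-.4
print("side foot",ray(f["side"],s,0.022))
E
```

```text
[[ 0.5555199   0.13239816  0.022     ]
 [ 0.51921138 -0.0654188   0.022     ]
 [ 0.4317399  -0.05052644  0.022     ]
 [ 0.47075048  0.1459922   0.022     ]] [0.49430541 0.04061128 0.022     ]
[(np.float64(0.20112149775527768), np.float64(79.59935232157754)), (np.float64(0.20035318206108632), np.float64(78.77227400213671)), (np.float64(0.08585250326673745), np.float64(-9.110658839252473)), (np.float64(0.08873016011759291), np.float64(-9.662184148313207))]
crown top [[0.49524635 0.04071179 0.23      ]]
crown top side [[0.49725668 0.04494742 0.23      ]]
side foot [[ 0.43549717 -0.0490503   0.022     ]
 [ 0.52193369 -0.06811686  0.022     ]
 [ 0.55822672  0.13148869  0.022     ]]
```

```bash
cat >> h.py <<'E'
C=np.array([0.4955,0.041,0]);YAW=np.radians(-10.5)
def dial(m,r=0.056,xo=0.0205):
    a=np.radians(6*np.asarray(m,float)); 
    L=np.stack([np.full(a.shape,xo),r*np.sin(a),0.106+r*np.cos(a)],-1)
    return L@R.from_euler('z',YAW).as_matrix().T+C
E
python3 - <<'E'
from h import *
f=pickle.load(open("f0.pkl","rb"))
ms=np.arange(0,60,5)
for n in f:
    p=proj(f[n],dial(ms)); c=proj(f[n],dial([0],0))
    print(n,np.round(p,1).tolist(),c)
    x0,y0=(p.min(0)-6).astype(int);x1,y1=(p.max(0)+7).astype(int)
    k=min(780//(x1-x0),580//(y1-y0))
    k=min(k,12)
    a=cv2.resize(f[n]["color"][y0:y1,x0:x1,::-1],None,fx=k,fy=k,interpolation=cv2.INTER_NEAREST)
    b=a.copy()
    for m,q in list(zip(ms,p))+[(99,c[0])]:
        u=((q-[x0,y0]+.5)*k).astype(int); cv2.circle(b,tuple(map(int,u)),2,(0,0,255),-1);cv2.putText(b,str(m),tuple(map(int,u+3)),0,.4,(0,0,255))
    o=np.hstack([a,b]) if n=="side" else np.vstack([a,b]); print(o.shape,x0,y0,k)
    cv2.imwrite(f"pics/c_{n}.png",o)
E
```

```text
side [[210.7, 173.6], [211.6, 169.9], [212.6, 172.3], [213.6, 179.9], [214.4, 190.6], [214.7, 201.7], [214.5, 210.9], [213.8, 215.7], [212.8, 214.5], [211.6, 207.2], [210.8, 195.5], [210.4, 183.1]] [[212.68548441 192.9020286 ]]
(531, 306, 3) 204 163 9
top [[208.3, 223.2], [196.6, 221.1], [188.9, 219.3], [187.2, 218.3], [191.6, 218.3], [200.4, 219.3], [211.5, 220.9], [222.1, 222.8], [229.8, 224.6], [232.6, 225.7], [229.4, 225.9], [220.5, 225.0]] [[209.97974322 222.01373833]]
(480, 696, 3) 181 212 12
```

View pics/c_side.png

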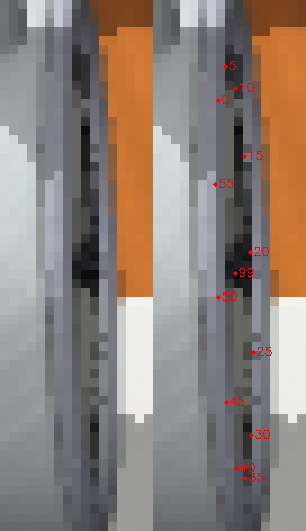

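View pics/c_top.png

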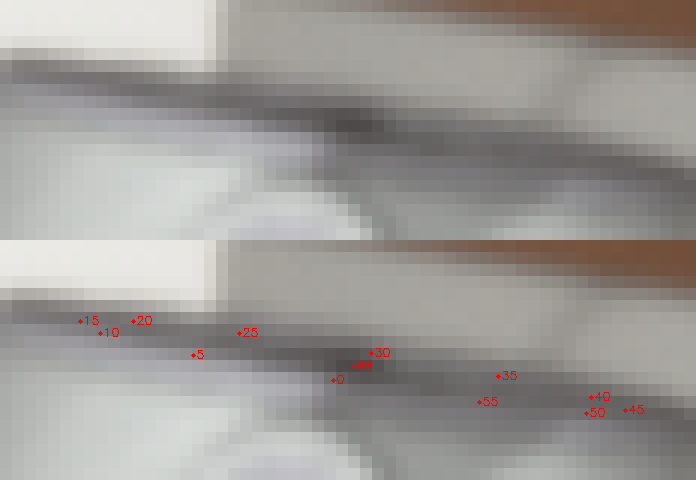

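```bash
cat >> h.py <<'E'
def q6pose(bot,p,q6,ref=None):
    "joints for tool straight down at p with wrist at q6"
    from scipy.optimize import brentq
    ori=lambda a:np.array([0,np.cos(a/2),np.sin(a/2),0.])
    # yaw a: tool x dir angle a
    def ik(a): return bot.inverse_kinematics(list(p),list(ori(a)))
    j=ik(0.0); out=np.array(j,float); out[5]=q6; return out
E
python3 - <<'E'
from plant import bot
from h import *
import time
p=[0.4955,0.041,0.30]
s=bot.sense();print(s["time_s"])
for a in(0,0.5,1.0,2,3,-1,-2,-3):
    print(a,np.round(bot.inverse_kinematics(p,[0,np.cos(a/2),np.sin(a/2),0]),3))
j=q6pose(bot,p,-1.4)
bot.move_joints(j.tolist())
s=bot.sense();print(s["time_s"],s["ee_pos"],s["orientation"],s["contact_force"],s["wrist_torque"])
bot.grip(0.65)
s=bot.sense();print(s["time_s"],s["finger_gap"],s["contact_force"])
E
```

```text
1.3
0 [-0.067 -0.29   1.814 -0.     1.618  1.504]
0.5 [-0.067 -0.29   1.814 -0.     1.618  1.004]
1.0 [-0.067 -0.29   1.814 -0.     1.618  0.504]
2 [-0.067 -0.29   1.814 -0.     1.618 -0.496]
3 [-0.067 -0.29   1.814 -0.     1.618 -1.496]
-1 [-0.067 -0.29   1.814 -0.     1.618  2.504]
-2 [-0.067 -0.29   1.814 -0.     1.618 -2.78 ]
-3 [-0.067 -0.29   1.814 -0.     1.618 -1.78 ]
3.5667 [0.49547887 0.04163313 0.29988959] [-1.10669412e-04  1.18242368e-01  9.92984754e-01  9.46907130e-05] [ 0.30335432 -0.08055508  0.46611627] [0.00814616 0.00600565 0.00778719]
3.975 0.6544763496880154 [ 0.66269478  0.00179584 -0.24069791]
```

```bash
python3 - <<'E'
from plant import bot
from h import *
def st(m):
    s=bot.sense(); Rm=R.from_quat(np.array(s["orientation"])[[1,2,3,0]]).as_matrix()
    print(m,round(s["time_s"],2),np.round(s["ee_pos"],4),"F",np.round(s["contact_force"],1),"T",np.round(s["wrist_torque"],2),"gap",round(s["finger_gap"],3),"ty",np.round(Rm[:,1],2)); return s
print(bot.move_l([0.4955,0.041,0.201],speed=0.12,threshold=6)); st("down")
bot.grip(0.0); st("grip")
f=bot.grab_frame("side"); cv2.imwrite("pics/d_side.png",f["color"][:,:,::-1])
f=bot.grab_frame("top"); cv2.imwrite("pics/d_top.png",f["color"][:,:,::-1])
E
```

```text
False
down 4.95 [0.4961 0.041  0.202 ] F [-0.1 -0.3 -0.7] T [-0.04  0.01 -0.01] gap 0.649 ty [0.24 0.97 0.  ]
grip 5.26 [0.4965 0.0419 0.2027] F [0.7 4.9 4.2] T [ 0.74 -0.04 -0.01] gap 0.418 ty [0.24 0.97 0.  ]
```

View pics/d_side.png

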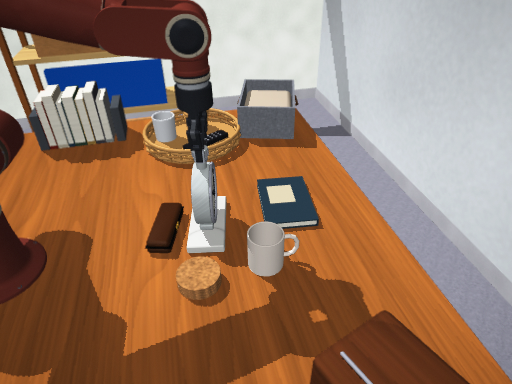

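```bash
cat >> h.py <<'E'
def st(bot,m=""):
    s=bot.sense(); Rm=R.from_quat(np.array(s["orientation"])[[1,2,3,0]]).as_matrix()
    print(m,round(s["time_s"],2),np.round(s["ee_pos"],4),"F",np.round(s["contact_force"],1),"T",np.round(s["wrist_torque"],2),"gap",round(s["finger_gap"],3),"q6",round(s["joint_pos"][5],3),"ty",np.round(Rm[:,1],2)); return s
E
python3 - <<'E'
from plant import bot
from h import *
bot.grip(0.65); st(bot,"open")
j=q6pose(bot,[0.4955,0.0428,0.201],-2.95); print(j); bot.move_joints(j.tolist()); st(bot,"rot")
bot.grip(0.0); st(bot,"grip")
E
```

```text
open 5.69 [0.4952 0.0407 0.2006] F [-1.2 -0.2  0.6] T [ 0.01 -0.03 -0.02] gap 0.651 q6 -1.4 ty [ 0.24  0.97 -0.  ]
[-6.35877465e-02 -2.39679193e-01  1.93668706e+00 -4.44089210e-16
  1.44458479e+00 -2.95000000e+00]
rot 7.08 [0.4955 0.0427 0.2009] F [-0.2  0.4 -0.2] T [ 0.01  0.05 -0.03] gap 0.652 q6 -2.949 ty [-0.97  0.25  0.  ]
grip 7.38 [0.495  0.0429 0.2012] F [-4.8  1.2  3.7] T [ 0.1   0.76 -0.03] gap 0.414 q6 -2.95 ty [-0.97  0.25  0.  ]
```

```bash
python3 - <<'E'
from plant import bot
from h import *
bot.move_l([0.4945,0.0428,0.201],speed=0.02); st(bot,"cent")
for z in (0.203,0.205,0.207,0.2078):
    bot.move_l([0.4945,0.0428,z],speed=0.02); s=st(bot,z)
    if s["ee_pos"][2]>0.2070: break
bot.hold(0.3)
st(bot)
f=bot.grab_frame("side"); pickle.dump(f,open("s_up.pkl","wb")); cv2.imwrite("pics/e_side.png",cv2.resize(f["color"][120:260,170:240,::-1],None,fx=4,fy=4,interpolation=cv2.INTER_NEAREST))
E
```

```text
cent 7.63 [0.4949 0.0429 0.2013] F [0.5 1.4 0.9] T [ 0.27  0.07 -0.03] gap 0.413 q6 -2.95 ty [-0.97  0.25 -0.  ]
0.203 7.88 [0.4949 0.0429 0.2026] F [ 4.3  0.9 -3.4] T [ 0.17 -0.57 -0.03] gap 0.414 q6 -2.95 ty [-0.97  0.25 -0.  ]
0.205 8.13 [0.4948 0.0429 0.2047] F [ 5.7  2.1 -4.3] T [ 0.3  -0.78 -0.06] gap 0.411 q6 -2.95 ty [-0.97  0.25 -0.  ]
0.207 8.38 [0.4949 0.0429 0.2069] F [ 5.   1.2 -3.4] T [ 0.24 -0.77  0.04] gap 0.413 q6 -2.95 ty [-0.97  0.25 -0.  ]
0.2078 8.63 [0.4948 0.0429 0.2077] F [ 6.   2.7 -3.3] T [ 0.27 -0.75 -0.01] gap 0.411 q6 -2.95 ty [-0.97  0.25 -0.  ]
 8.93 [0.4949 0.0429 0.2077] F [ 5.7  1.4 -4.2] T [ 0.26 -0.73  0.03] gap 0.418 q6 -2.95 ty [-0.97  0.25 -0.  ]
```

View pics/e_side.png

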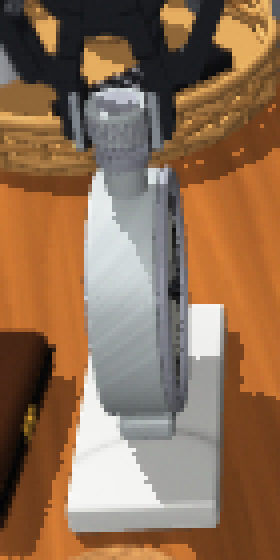

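```bash
python3 - <<'E'
from plant import bot
from h import *
j=q6pose(bot,[0.495,0.0428,0.2078],-2.95)
bot.move_joints(j.tolist()); s=st(bot,"c")
out=[]
def snap():
    f=bot.grab_frame("side"); t=bot.grab_frame("top"); out.append((bot.sense()["joint_pos"][5],f,t)); pickle.dump(out,open("turn.pkl","wb"))
snap()
for k in range(1,15):
    j[5]=-2.95+np.radians(15*k); bot.move_joints(j.tolist()); s=st(bot,15*k)
    if abs(s["wrist_torque"][2])>0.8 or np.linalg.norm(s["contact_force"])>25: print("stop");break
    snap()
E
```

```text
c 9.23 [0.4949 0.0429 0.2077] F [ 3.1  2.5 -2.6] T [ 0.31 -0.46 -0.01] gap 0.41 q6 -2.95 ty [-0.97  0.25  0.  ]
15 9.69 [0.495  0.0428 0.2077] F [ 3.   2.5 -3.6] T [ 0.3  -0.57 -0.05] gap 0.413 q6 -2.691 ty [-0.87  0.49  0.  ]
30 10.15 [0.4951 0.0427 0.2077] F [ 3.6  1.4 -3.6] T [ 0.27 -0.74  0.02] gap 0.415 q6 -2.43 ty [-0.71  0.7  -0.  ]
45 10.61 [0.4952 0.0427 0.2078] F [ 5.4  0.3 -3.9] T [ 0.15 -0.76 -0.05] gap 0.415 q6 -2.168 ty [-0.51  0.86 -0.  ]
60 11.07 [0.4953 0.0425 0.2079] F [ 5.2  0.6 -3.7] T [ 0.08 -0.81 -0.08] gap 0.414 q6 -1.906 ty [-0.27  0.96 -0.  ]
75 11.53 [0.4953 0.0424 0.2079] F [ 4.3 -0.3 -4. ] T [ 0.01 -0.82 -0.04] gap 0.419 q6 -1.644 ty [-0.01  1.   -0.  ]
90 11.98 [0.4953 0.0422 0.2079] F [ 3.8 -0.4 -4.9] T [-0.03 -0.8  -0.04] gap 0.416 q6 -1.382 ty [ 0.25  0.97 -0.  ]
105 12.44 [0.4952 0.0421 0.2079] F [ 5.8 -1.9 -3.9] T [-0.15 -0.78 -0.06] gap 0.415 q6 -1.123 ty [ 0.49  0.87 -0.  ]
120 12.9 [0.4951 0.042  0.2079] F [ 4.9 -1.5 -3.4] T [-0.35 -0.76 -0.05] gap 0.411 q6 -0.863 ty [ 0.7   0.72 -0.  ]
135 13.36 [0.4951 0.0419 0.2079] F [ 3.3 -3.5 -3.3] T [-0.5  -0.69 -0.02] gap 0.413 q6 -0.602 ty [ 0.86  0.51 -0.  ]
150 13.82 [0.4949 0.0419 0.2079] F [ 2.4 -4.1 -3.9] T [-0.65 -0.59 -0.07] gap 0.413 q6 -0.341 ty [ 0.96  0.27 -0.  ]
165 14.28 [0.4948 0.0418 0.2079] F [ 1.7 -4.6 -2.4] T [-0.75 -0.43 -0.01] gap 0.419 q6 -0.081 ty [ 1.    0.02 -0.  ]
180 14.73 [0.4946 0.0419 0.2079] F [ 1.5 -4.9 -2.6] T [-0.79 -0.34 -0.01] gap 0.413 q6 0.18 ty [ 0.97 -0.24 -0.  ]
195 15.19 [0.4945 0.0419 0.2079] F [-0.1 -4.8 -1.5] T [-0.82 -0.16 -0.05] gap 0.416 q6 0.442 ty [ 0.87 -0.48 -0.  ]
210 15.65 [0.4944 0.042  0.2079] F [ 0.4 -4.8 -0.4] T [-0.91  0.01 -0.11] gap 0.415 q6 0.703 ty [ 0.72 -0.69  0.  ]
```

```bash
python3 - <<'E'
from h import *
o=pickle.load(open("turn.pkl","rb"))
S=np.stack([x[1]["color"][164:222,205:219].astype(float) for x in o])
a=[cv2.resize(s.astype(np.uint8)[:,:,::-1],None,fx=3.6,fy=9,interpolation=cv2.INTER_NEAREST) for s in S]
cv2.imwrite("pics/g1.png",np.hstack(a)); print(a[0].shape)
g=S.mean(3); d=np.clip((np.percentile(g,70,axis=0)-g)*2.5,0,255).astype(np.uint8)
cv2.imwrite("pics/g2.png",np.hstack([cv2.resize(x,None,fx=3.6,fy=9,interpolation=cv2.INTER_NEAREST) for x in d]))
E
```

```text
(522, 50, 3)
```

View pics/g1.png

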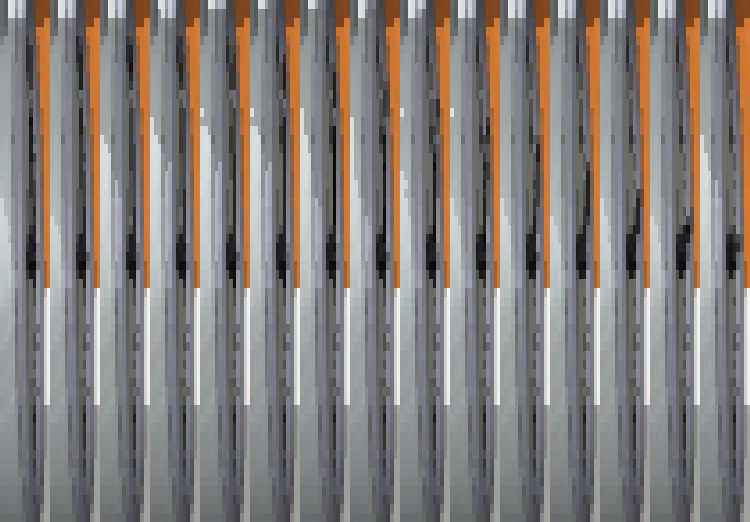

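View pics/g2.png

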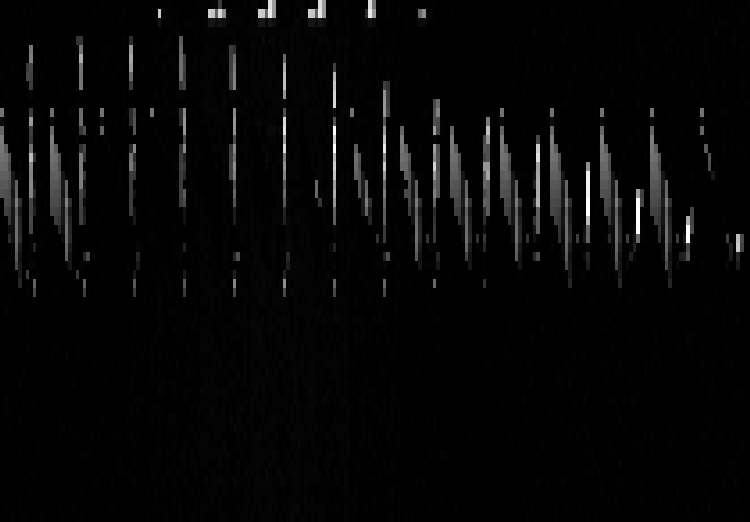

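```bash
python3 - <<'E'
from h import *
from scipy.optimize import least_squares
o=pickle.load(open("turn.pkl","rb")); f=o[0][1]
q=np.array([x[0] for x in o]); dm=np.degrees(q-q[0])/12
g=np.stack([x[1]["color"][164:222,212:216].astype(float).mean(2) for x in o])
v=164-.5+np.array([45,36,36,36,45,54,63,81,99,117,135,162,189,210,236])/9
def res(p,w): return (proj(f,dial(p[0]+dm,p[1],0.024))[:,1]+p[2]-v)[w]
for w in (np.arange(15),np.arange(5,15),np.arange(0,14)):
    for fix in (None,0):
        r=least_squares(lambda p:res(p if fix is None else [p[0],p[1],0],w),[1,.058,0],x_scale=[1,.01,1]); print(r.x,np.round(r.fun,2))
E
```

```text
[ 3.0636679   0.05710388 -1.8012712 ] [-0.25  0.18  0.02  0.26 -0.12 -0.12  0.22 -0.14 -0.21 -0.03  0.36 -0.06
 -0.35  0.12  0.1 ]
[2.56111455 0.06121531 0.        ] [ 0.24  0.47  0.14  0.23 -0.25 -0.32 -0.02 -0.38 -0.43 -0.2   0.28 -0.04
 -0.2   0.43  0.58]
[ 3.15358941  0.05659992 -2.05945959] [-0.11  0.25 -0.11 -0.18 -0.    0.39 -0.05 -0.36  0.1   0.06]
[2.40096909 0.05977094 0.        ] [ 0.09  0.31 -0.13 -0.27 -0.12  0.27 -0.14 -0.38  0.18  0.26]
[ 3.02974505  0.0575066  -1.63655538] [-0.23  0.19  0.02  0.25 -0.13 -0.14  0.21 -0.15 -0.21 -0.03  0.38 -0.04
 -0.31  0.18]
[2.61687962 0.06132944 0.        ] [ 0.15  0.4   0.08  0.2  -0.26 -0.32  0.01 -0.34 -0.37 -0.12  0.37  0.06
 -0.09  0.56]
```

```bash
python3 - <<'E'
from plant import bot
from h import *
j=q6pose(bot,[0.495,0.0423,0.2078],0.703)
j[5]=-2.95+np.radians(80); bot.move_joints(j.tolist()); st(bot,"80"); bot.hold(0.2)
f=bot.grab_frame("side"); pickle.dump(f,open("s80.pkl","wb"))
z=0.2078
while z>0.2008:
    z-=0.0006 if z>0.2055 else 0.0003
    bot.move_l([0.495,0.0423,z],speed=0.01); s=st(bot,round(z,4))
    F=s["contact_force"]
    if F[2]>9 : print("contact"); break
E
```

```text
80 17.71 [0.4953 0.0424 0.2079] F [ 4.9 -2.  -3.1] T [-0.3  -0.75  0.03] gap 0.414 q6 -1.559 ty [0.08 1.   0.  ]
0.2072 18.21 [0.4953 0.0424 0.2079] F [ 3.8 -1.2  0.2] T [-0.28 -0.58 -0.01] gap 0.418 q6 -1.556 ty [0.08 1.   0.  ]
0.2066 18.46 [0.4954 0.0424 0.2075] F [ 2.1 -1.5  2.7] T [-0.21 -0.29  0.06] gap 0.414 q6 -1.554 ty [0.08 1.   0.  ]
0.206 18.71 [0.4953 0.0423 0.2063] F [ 2.8 -0.8  3.2] T [-0.18 -0.58  0.05] gap 0.413 q6 -1.554 ty [0.08 1.   0.  ]
0.2054 18.96 [0.4953 0.0424 0.2055] F [ 5.4 -0.8  3.7] T [-0.17 -0.71  0.05] gap 0.414 q6 -1.554 ty [0.08 1.   0.  ]
0.2051 19.21 [0.4953 0.0423 0.2052] F [ 4.7 -1.7  3. ] T [-0.11 -0.83  0.03] gap 0.416 q6 -1.554 ty [0.08 1.   0.  ]
0.2048 19.46 [0.4953 0.0423 0.2049] F [ 5.4 -1.4  2. ] T [-0.16 -0.82  0.01] gap 0.414 q6 -1.554 ty [0.08 1.   0.  ]
0.2045 19.71 [0.4953 0.0424 0.2048] F [ 4.7 -0.5  4. ] T [-0.13 -0.77  0.08] gap 0.415 q6 -1.554 ty [0.08 1.   0.  ]
0.2042 19.96 [0.4953 0.0423 0.2048] F [ 4.2 -0.7  5.4] T [-0.13 -0.69  0.04] gap 0.412 q6 -1.554 ty [0.08 1.   0.  ]
0.2039 20.21 [0.4953 0.0423 0.2047] F [ 4.2 -0.6  6.4] T [-0.14 -0.64  0.03] gap 0.418 q6 -1.554 ty [0.08 1.   0.  ]
0.2036 20.46 [0.4953 0.0423 0.2047] F [ 3.5 -1.   7.2] T [-0.12 -0.48  0.04] gap 0.414 q6 -1.554 ty [0.08 1.   0.  ]
0.2033 20.71 [0.4954 0.0423 0.2046] F [ 3.3 -1.3  8.2] T [-0.1  -0.45 -0.01] gap 0.418 q6 -1.554 ty [0.08 1.   0.  ]
0.203 20.96 [0.4954 0.0423 0.2046] F [ 1.2 -0.2  9.4] T [-0.08 -0.27  0.04] gap 0.415 q6 -1.554 ty [0.08 1.   0.  ]
contact
```

```bash
python3 - <<'E'
from plant import bot
from h import *
j=q6pose(bot,[0.495,0.0423,0.203],-1.554)
j[5]=bot.sense()["joint_pos"][5]
for k in range(1,24):
    j[5]+=np.radians(0.8); bot.move_joints(j.tolist()); s=st(bot,round(80+.8*k,1))
    if s["ee_pos"][2]<0.2040 or s["contact_force"][2]>15 or abs(s["wrist_torque"][2])>0.25: print("event"); break
E
```

```text
80.8 21.21 [0.4954 0.0423 0.2046] F [ 2.5 -1.   9.5] T [-0.09 -0.36  0.02] gap 0.41 q6 -1.54 ty [0.1 1.  0. ]
81.6 21.46 [0.4954 0.0423 0.2046] F [ 2.5 -1.   8.8] T [-0.1  -0.34  0.1 ] gap 0.415 q6 -1.526 ty [0.11 0.99 0.  ]
82.4 21.71 [0.4954 0.0423 0.2046] F [ 2.2 -1.3 10.3] T [-0.11 -0.29  0.05] gap 0.413 q6 -1.512 ty [0.12 0.99 0.  ]
83.2 21.96 [0.4953 0.0423 0.2045] F [ 2.1 -0.8  8.1] T [-0.16 -0.32  0.  ] gap 0.416 q6 -1.498 ty [0.14 0.99 0.  ]
84.0 22.21 [0.4954 0.0423 0.2045] F [ 2.9 -0.9  9.1] T [-0.16 -0.35  0.06] gap 0.416 q6 -1.484 ty [0.15 0.99 0.  ]
84.8 22.46 [0.4953 0.0423 0.2044] F [ 2.9 -0.8  8.2] T [-0.15 -0.4  -0.02] gap 0.417 q6 -1.47 ty [0.16 0.99 0.  ]
85.6 22.71 [0.4954 0.0423 0.2044] F [ 3.  -0.8  8.2] T [-0.14 -0.43  0.04] gap 0.415 q6 -1.456 ty [0.18 0.98 0.  ]
86.4 22.96 [0.4953 0.0423 0.2038] F [ 4.6 -1.9  5.9] T [-0.16 -0.67 -0.12] gap 0.414 q6 -1.442 ty [0.19 0.98 0.  ]
event
```

```bash
python3 - <<'E'
from plant import bot
from h import *
z=0.203
while z>0.198:
    z-=0.0004
    bot.move_l([0.495,0.0423,z],speed=0.01); s=st(bot,round(z,4))
    if s["contact_force"][2]>11 : print("contact"); break
E
```

```text
0.2026 23.21 [0.4953 0.0423 0.2035] F [ 3.6 -0.9  6.7] T [-0.1  -0.58 -0.15] gap 0.417 q6 -1.442 ty [0.19 0.98 0.  ]
0.2022 23.46 [0.4953 0.0423 0.2033] F [ 2.7 -1.2  7.1] T [-0.1  -0.49 -0.09] gap 0.413 q6 -1.442 ty [0.19 0.98 0.  ]
0.2018 23.71 [0.4954 0.0423 0.203 ] F [ 1.9 -1.   7.1] T [-0.1  -0.46 -0.05] gap 0.416 q6 -1.442 ty [0.19 0.98 0.  ]
0.2014 23.96 [0.4953 0.0423 0.2028] F [ 3.4 -0.7  8.7] T [-0.15 -0.4  -0.09] gap 0.416 q6 -1.442 ty [0.19 0.98 0.  ]
0.201 24.21 [0.4954 0.0423 0.2025] F [ 2.2 -1.3  9.1] T [-0.2  -0.33 -0.14] gap 0.411 q6 -1.442 ty [0.19 0.98 0.  ]
0.2006 24.46 [0.4954 0.0423 0.2023] F [ 1.5 -1.   9.1] T [-0.11 -0.35 -0.13] gap 0.414 q6 -1.441 ty [0.19 0.98 0.  ]
0.2002 24.71 [0.4954 0.0423 0.202 ] F [ 1.7 -0.9 11.2] T [-0.14 -0.22 -0.18] gap 0.415 q6 -1.441 ty [0.19 0.98 0.  ]
contact
```

```bash
python3 - <<'E'
from plant import bot
from h import *
j=q6pose(bot,[0.495,0.0423,0.2006],-1.441)
q=bot.sense()["joint_pos"][5]
for d in (0.4,0.8):
    j[5]=q+np.radians(d); bot.move_joints(j.tolist()); s=st(bot,d)
z=0.2006
while z>0.197:
    z-=0.0004
    bot.move_l([0.495,0.0423,z],speed=0.01); s=st(bot,round(z,4))
    if s["contact_force"][2]>14 : print("contact"); break
E
```

```text
0.4 24.96 [0.4954 0.0423 0.202 ] F [ 2.6 -0.5  8.3] T [-0.15 -0.37 -0.19] gap 0.414 q6 -1.434 ty [0.2  0.98 0.  ]
0.8 25.21 [0.4953 0.0423 0.2017] F [ 3.5 -2.   7.2] T [-0.12 -0.51 -0.05] gap 0.417 q6 -1.427 ty [0.21 0.98 0.  ]
0.2002 25.46 [0.4954 0.0423 0.2014] F [ 3.1 -0.5  8.6] T [-0.14 -0.43 -0.02] gap 0.414 q6 -1.427 ty [0.21 0.98 0.  ]
0.1998 25.71 [0.4954 0.0423 0.2013] F [ 3.4 -0.8  8.6] T [-0.11 -0.39 -0.09] gap 0.415 q6 -1.427 ty [0.21 0.98 0.  ]
0.1994 25.96 [0.4954 0.0423 0.2012] F [ 1.  -1.9  9.9] T [-0.12 -0.21 -0.1 ] gap 0.415 q6 -1.427 ty [0.21 0.98 0.  ]
0.199 26.21 [0.4954 0.0423 0.2012] F [ 1.  -1.3 11.4] T [-0.1  -0.07 -0.12] gap 0.416 q6 -1.427 ty [0.21 0.98 0.  ]
0.1986 26.46 [0.4954 0.0423 0.2011] F [-0.6 -0.5 13.1] T [-0.07  0.   -0.12] gap 0.413 q6 -1.427 ty [0.21 0.98 0.  ]
0.1982 26.71 [0.4954 0.0423 0.2011] F [-0.4 -0.8 14.8] T [-0.09  0.2  -0.05] gap 0.411 q6 -1.427 ty [0.21 0.98 0.  ]
contact
```

```bash
python3 - <<'E'
from plant import bot
from h import *
bot.move_l([0.495,0.0423,0.2003],speed=0.01); st(bot,"relax")
bot.grip(0.7); s=st(bot,"open")
bot.move_l([0.495,0.0423,0.30],speed=0.12); st(bot,"up")
f=bot.grab_frame("side")
a0=pickle.load(open("f0.pkl","rb"))["side"]; s80=pickle.load(open("s80.pkl","rb"))
o=pickle.load(open("turn.pkl","rb"))
L=[a0,f,s80,o[5][1],o[6][1],o[7][1]]
cv2.imwrite("pics/h.png",np.hstack([cv2.resize(x["color"][140:225,192:222,::-1],None,fx=4.4,fy=7,interpolation=cv2.INTER_NEAREST) for x in L]))
for n,p in(("crown",0),("mug",0),("coasters",0),("glasses_case",0)):
    print(n,bot.look_for("side",n)[:1])
g=f["color"].astype(float).mean(2); 
for nm,x in(("final",f),("s80",s80),("75",o[5][1]),("90",o[6][1]),("105",o[7][1])): print(nm,x["color"][168:184,212:216].astype(int).mean(2).min(1).round().astype(int))
E
```

```text
relax 27.07 [0.4954 0.0423 0.2012] F [ 3.5 -1.2  7. ] T [-0.15 -0.55 -0.1 ] gap 0.415 q6 -1.427 ty [0.21 0.98 0.  ]
open 27.43 [0.4938 0.0425 0.1988] F [-0.   0.4 -0.4] T [-0.01 -0.03 -0.01] gap 0.701 q6 -1.427 ty [ 0.21  0.98 -0.  ]
up 28.41 [0.4946 0.0423 0.2989] F [ 0.9 -0.   0.2] T [ 0.01  0.03 -0.03] gap 0.693 q6 -1.427 ty [ 0.21  0.98 -0.  ]
crown [{'at': [0.4925, 0.0331, 0.2285], 'p': 0.66}]
mug [{'at': [0.6066, -0.1402, 0.0585], 'p': 0.69}]
coasters [{'at': [0.4523, -0.1577, 0.0336], 'p': 0.88}]
glasses_case [{'at': [0.3884, 0.0164, 0.0369], 'p': 0.87}]
final [54 40 39 62 50 49 53 77 74 74 17  8  9  9 11 10]
s80 [54 41 40 30 29 29 31 79 76 40 34 32 34 34 35 33]
75 [55 41 40 29 27 28 54 79 76 36 32 32 33 34 34 35]
90 [54 41 41 63 30 27 29 30 77 76 16 11  8 10 10 11]
105 [54 41 41 65 79 75 56 55 58 76 51 14 28 29 11 27]
```

View pics/h.png

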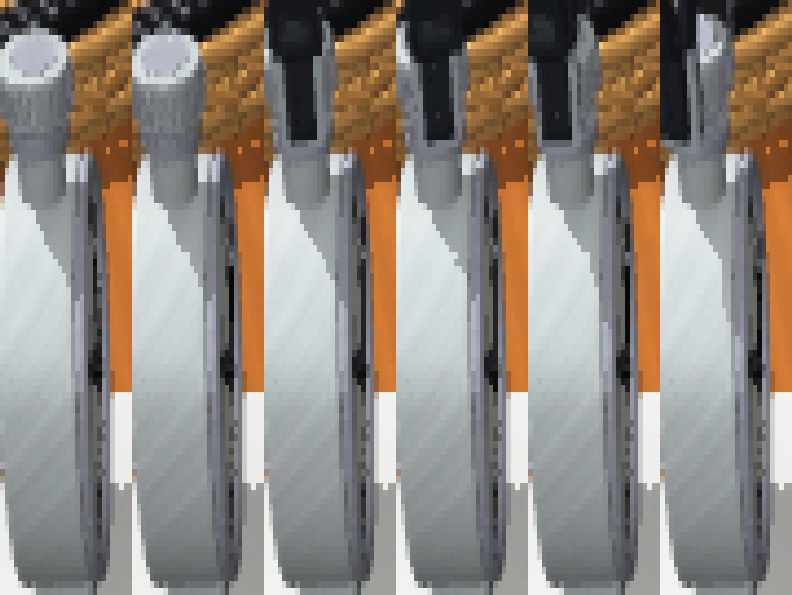

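```bash
python3 - <<'E'
from plant import bot
bot.hold(0.2); bot.sign_off()
E
```

```text
the job is handed in; nothing more can be done
```

I set the clock to about ten past ten, pressed the crown fully home, released it and handed the job in at about 29 s of the 54 s. The hand-in gives no verdict, so the result rests on my own checks.

- **Pulling up:** I centred the gripper on the crown, gripped it and pulled it up about 6.4 mm.
- **Reading the time:** I turned the crown clockwise through 210° and followed the minute hand in the side camera at each step. The fit put the hand at about 2.5–3.1 minutes past at the start.
- **Setting and pressing home:** I turned back to 80° from the start and pressed gently, and the teeth landed on teeth. Small turns under light pressure brought the crown to mesh at about 86°. Part-way down it rubbed on a tooth flank, so I turned it a further 0.8° and it bottomed out. The total push on the tool stayed below about 15 N, of which about 4 N is the crown's own sliding friction.

**Last checks**
- The gripper stood at the same height with the crown seated (0.201 m) as when I first gripped it at home. The crown also looks the same as at the start in the side picture.
- The hand stands at an estimated 10.1 ± 0.5 minutes. I could only read it from the very oblique side view; the top camera could not resolve it.
- The mug, coasters and glasses case were found within about 5 mm of their first positions, which is detector noise. I did not re-check the book, but the arm never went near it.
- The network's crown position from the side camera was about 1 cm off in y from where the crown was actually gripped. I used the gripping forces instead.

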